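# Home the plywood arm and press set-zero

### The arm

A 6-joint arm with a two-finger parallel gripper is mounted at the origin on the work surface. World frame = base frame: x ahead of the robot, y to its left, z up, the work surface at z = 0. Lengths are in m, angles in degrees, forces in N, time in s.
With the tool pointing down it reaches from about 0.35 to 0.875 m from the base axis. Payload 4.2 kg.
Tool frame: the origin (TCP) lies midway between the tips of the shut fingers; the grasp point (between the pads) lies 19 mm behind it (env.pinch_z is the distance from the TCP to the grasp point, in m); z points along the fingers, y is the direction in which the jaws open and shut (so a half turn about z gives the same grasp; the last joint's range is limited). The gripper opens to 85 mm and grips with 20 to 120 N. Pads are 22 mm wide; open, the fingers measure 114 mm over their backs; the gripper's body (76 mm by 85 mm) begins 54 mm behind the grasp point. The pads swing forward as they close: fully open they stand 13 mm farther back than shut.
Start: joints at [78.701, 22.042, 0.453, 0, -68.411, -14.817], TCP at [0.275, 0.561, 0.231] pointing down, gripper open.
Joint ranges: [-179.83, 179.83], [-69.29, 118.12], [-61.27, 80.66], [-181.25, 117.63], [-171.15, -9.14], [-177.46, 177.46]. Speed limits (degrees/s): [159.86, 159.86, 180, 180, 180, 180].

### API

Orientations are given as a 3x3 rotation matrix whose columns are the frame's x, y, z axes.
In Python, from plant import telemetry, viewer, env gives the robot as it stands.
- The arm moves only by the tool play_rows, never from a script. Its argument "moves" is a list of rows, each a list of 5 numbers: the finger opening in m, from 0 to 0.0854, then the shift along the tool's x, y, z in m, then the turn about the tool's z in rad. In form: [[claw, x, y, z, roll], ...]. A call has 1 to 20 rows; each row shifts and turns the commanded pose from where the row before left it, along the tool's axes as they then stand; what a row does not reach is not made up. A row lasts 1/10 s, in which the tool goes at most 50 mm and 8.59 degrees, less where a joint would pass 70% of its speed; a pose out of reach is approached as far as the arm can. A call is refused whole if a number of a shift passes 0.05 or a number of a turn 0.15, either way. A call with a gripper value outside its range is refused whole. The fingers move at their own pace and stop on an object; "squeeze" is the grip in N (left out, the last holds). Time passes only in rows, so rows that do not move let the fingers close. It gives the time, the measured TCP pose, the force and the opening at its end, in the units of the state.
- telemetry.sense(): the state, without advancing time (a new reading comes with each control period).
- viewer.snapshot(name): name is "scene" or "top" or "wrist"; returns a dict with "image" (400x640x3 uint8, red, green, blue), "camera_matrix" (3x3 intrinsics, pixels), "T" (4x4, takes a point from camera to world coordinates). Camera axes: x right, y down, z forward; pixel columns grow to the right and rows downward; lengths in m; the calibration is good to about 2 mm. A picture is of the moment at which its call begins. There is no depth.
- env.close_job(): hands the job in, once; it reports no verdict.
Trained networks look in the newest picture that a camera, given by its name, has taken for a name from the list of things; names that differ only in an ending like _2 or _b are one class to them, and where a whole thing is asked for, a point or a joint stands for the part that bears it (a point fixed in the world has none). Each returns a list of dicts, best first, with "p" (0 to 1); they miss things now and then, are a little off and sometimes report something else, mostly with a low value. They report only what shows in the picture. A call takes as long as a camera call.
- viewer.trace(camera, query): "mask" (400x640 bool, what is visible of it) and "centre" ([column, row] in pixels, amid what is visible of it).
The state is a dict: "clock": time; "joint_pos": joint angles; "qd": joint speeds; "joint_torque": joint torques, N m; "ee_pos": TCP position; "ee_rot": TCP orientation; "force": force on the tool from outside, world axes, zero at the start; "torque": the same for the moment, N m; "opening": finger opening in m.
Only numpy, scipy, OpenCV 4.12 (cv2) and the standard library are available. Lean on these libraries where they do the work, as an engineer would, in place of code of your own. Each camera call takes 0.05 s, during which the arm holds its last target.

### The job

Home the little plywood robot arm by hand: with your fingertips lightly push its wrist sideways until the red pointer at the back of its turntable stands inside the green home band, without bending its shoulder or elbow. Then gently press the blue set-zero button on the control box all the way in, let it come back up and withdraw. Do not grip or lift anything, and leave the green and red buttons and everything else on the bench alone.

Things in the scene. Friction and masses are not known exactly. Their poses are not given: they have to be found in the camera images.
- plyarm: The small plywood robot arm, screwed to the bench: octagonal white bottom plate and plywood deck 210 mm across, deck top 54 mm above the bench, with a printed scale ring; it carries turntable, upper arm, forearm and claw, about 265 mm high at the elbow. Origin: on the bench under the vertical turning axis, z up. +x points from the axis to the green home band.
- turntable (a joint): Turn of the turntable about the vertical axis (rad): 0 = pointer at the middle of the green band, positive = clockwise seen from above. Starts between 0.45 and 1.1, so it has to turn anticlockwise to come home. The band spans -0.10 to +0.10. Friction about 0.12 N m (about 1 N at the wrist); it stays where it is left; range 1.7 either way.
- shoulder (a joint): Tilt of the upper arm at the shoulder (rad), near 0 at the start (within 0.03); stiff (0.8 N m), stays where it is left. Not to be bent.
- elbow (a joint): Bend of the forearm at the elbow (rad), within 0.04 of 0 at the start; stiff (0.45 N m), but a downward or upward push of 2 to 3.5 N at the wrist bends it. Not to be bent.
- wrist (a point): Centre of the wrist block at the lower end of the forearm, where to push: plywood, 44 mm long radially from the turning axis, 36 mm wide between its two upright flat sides, 32 mm high; about 135 mm from the axis, 172 mm above the bench (varies by about 8 mm), exactly opposite the pointer. The claw, about 48 mm wide, reaches 55 mm further out; the forearm rises from it at 0.45 rad to the elbow. The air beside and above is free.
- pointer_tip (a point): Tip of the red pointer on the turntable, 88 mm from the turning axis, on the side opposite the forearm, 67 mm above the bench. The pointer is 4 mm wide at its tip.
- home_mark (a point): Middle of the green home band on the base's scale ring, 88 mm from the turning axis, 56 mm above the bench. The band is about 17 mm wide there.
- control_box: Grey control box with an aluminium top, 110 x 200 x 50 mm high, screwed to the bench; origin at the centre of its underside, x across (110 mm), y along (200 mm). Three push buttons stand in a row along y, 56 mm apart, 20 mm from the middle line towards its -x side; their colours are in any order. A dark display lies flat beside the row.
- blue_button_top (a point): Centre of the top of the blue set-zero button (25 mm across, standing 10 mm above its dark collar of 41 mm diameter, 72 mm above the bench). It is pressed straight down.
- blue_button (a joint): Travel of the blue button (m): 0 = up, 0.006 = all the way in; spring, about 1.5 N to start and 5 N all the way in; it springs back.
- blue_button_base: The blue button with its dark collar of 41 mm diameter, 12 mm high, on the control box; origin at the centre of the collar's underside.
- green_button_top (a point): Top of the green start button, same size as the blue one: leave alone.
- green_button (a joint): Travel of the green button (m), 0 = up.
- red_button_top (a point): Top of the red stop button, same size as the blue one: leave alone.
- red_button (a joint): Travel of the red button (m), 0 = up.
- screwdriver: Loose screwdriver with a yellow handle, 160 mm long, lying; origin under its middle. Bystander.
- glue: Loose white glue bottle with an orange cap, 42 mm diameter, 125 mm high, standing; origin at its foot. Bystander.
- screw_jar: Loose glass jar with a black lid, 60 mm diameter, 60 mm high; origin at its foot. Bystander.
- tape_roll: Loose tan roll of tape lying flat, 90 mm diameter, 24 mm high; origin at the centre of its underside. Bystander.
- spare_servo: Loose dark servo motor, 54 x 20 x 42 mm high; origin at the centre of its underside. Bystander.
- spare_link: Loose flat plywood arm link, 148 x 38 x 6 mm; origin at the centre of its underside. Bystander.
- pliers: Loose pliers with red handles, 150 mm long, lying; origin under the middle. Bystander.

How it is judged (in metres and radians):
On the way, in this order (a step that is already met when the one before it is completed fails the run):
1. the pointer rests inside the green home band (value of joint turntable between -0.1 and 0.1 rad and velocity of joint turntable between -0.05 and 0.05 rad/s), for 0.2 s.
2. the blue button is pressed all the way in by the fingers with the pointer in the band (value of joint turntable between -0.1 and 0.1 rad and value of joint blue_button above 0.0045 m and contact force between the fingers and blue_button_base above 0.5 N), for 0.05 s.
At the end, for the whole second after the job is handed in: The turntable is at rest with the pointer inside the green band (within 0.10 rad of its middle), shoulder and elbow within 0.15 rad of 0, the blue button has been pressed and is up again (within 1.5 mm), the green and red buttons are up, and no loose thing has moved more than 15 mm (all of step 1 and not (value of joint any of shoulder, elbow above 0.15 rad or value of joint any of shoulder, elbow below -0.15 rad) and value of joint blue_button below 0.0015 m and not (value of joint any of green_button, red_button above 0.002 m or distance of any of screwdriver, glue, screw_jar, tape_roll, spare_servo, spare_link, pliers from where it was at the start of the episode above 0.015 m)); the robot touches nothing.
It fails at once if the green or red button is pressed (more than 2 mm), or the blue one while the pointer is outside the green band (value of joint any of green_button, red_button above 0.002 m or (value of joint blue_button above 0.003 m and not (value of joint turntable between -0.1 and 0.1 rad))).
It fails at once if the plywood arm is lifted, pressed down or bent at shoulder or elbow (beyond 0.15 rad) (value of joint any of shoulder, elbow above 0.15 rad or value of joint any of shoulder, elbow below -0.15 rad).
It fails at once if the plywood arm is gripped or pushed hard (over 15 N) (contact force between any of the fingers, the arm and plyarm above 15 N).
It fails at once if the control box or its buttons are pressed hard (over 25 N) (contact force between any of the fingers, the arm and blue_button_base above 25 N or contact force between any of the fingers, the arm and control_box above 25 N).
It fails at once if a loose thing is moved more than 15 mm or lifted (distance of any of screwdriver, glue, screw_jar, tape_roll, spare_servo, spare_link, pliers from where it was at the start of the episode above 0.015 m).
It also fails if it takes over 53 s, if anything falls off the work surface, if the arm or the gripper's body presses on something with over 40 N, if the wrist force passes 120 N, or if a joint passes its speed limit or range.

## Working session

There is one attempt and no reset: what is moved stays moved. The work goes in short steps, Python scripts to look and compute and a tool call to move; the robot and the scene stay as the last step left them, time stands still between calls to the robot, and variables do not carry over. Pictures are saved under pics/ and viewed, and the job is handed in when it is done.

Besides the shell and the picture viewer there is one more tool, called in YAML: its name, and indented under it one key for each argument. play_rows: Moves the arm, as the interface text tells. Its arguments: {"type":"object","properties":{"moves":{"type":"array"},"squeeze":{"type":"number"}},"required":["moves"]}

```bash
mkdir -p pics; python3 - <<'E'
from plant import telemetry, viewer, env
import cv2
s=telemetry.sense();print(s['clock'],s['ee_pos'],s['ee_rot'],s['opening'],s['force'])
for n in ("scene","top","wrist"):
    r=viewer.snapshot(n);cv2.imwrite(f"pics/{n}0.png",r["image"][:,:,::-1]);print(n,r["camera_matrix"].tolist(),r["T"].round(4).tolist())
    for q in ("wrist","pointer_tip","home_mark","blue_button_top","green_button_top","red_button_top","plyarm","control_box"):
        print(q,[(round(d["p"],2),[round(float(c)) for c in d["centre"]],int(d["mask"].sum())) for d in viewer.trace(n,q)[:2]])
E
```

```text
0.0 [0.27482893 0.56067364 0.23019893] [[ 8.97824934e-01 -4.40351666e-01 -8.93377337e-04]
 [-4.40352563e-01 -8.97822645e-01 -2.02945809e-03]
 [ 9.15808473e-05  2.21549907e-03 -9.99997542e-01]] 0.08586435121122957 [ 0.18131479 -0.31625524 -0.01941368]
scene [[485.4530747521321, 0.0, 310.9542035996588], [0.0, 485.4530747521321, 203.4217321994951], [0.0, 0.0, 1.0]] [[0.3545, 0.7846, -0.5087, 1.2217], [0.935, -0.291, 0.2027, -0.2625], [0.011, -0.5474, -0.8368, 1.2308], [0.0, 0.0, 0.0, 1.0]]
wrist [(0.8, [371, 180], 613)]
pointer_tip [(0.83, [353, 221], 2375)]
home_mark [(0.68, [352, 221], 2346), (0.62, [352, 231], 4646)]
blue_button_top [(0.51, [193, 236], 69), (0.44, [150, 290], 490)]
green_button_top []
red_button_top []
plyarm [(0.56, [354, 233], 4874)]
control_box [(0.73, [221, 246], 2505)]
top [[520.2844080897555, 0.0, 316.4278067704559], [0.0, 520.2844080897555, 196.547919839737], [0.0, 0.0, 1.0]] [[-0.0235, -0.9815, 0.1901, 0.2759], [-0.9996, 0.0256, 0.0085, -0.0253], [-0.0132, -0.1898, -0.9817, 1.77], [0.0, 0.0, 0.0, 1.0]]
wrist [(0.64, [264, 205], 790)]
pointer_tip [(0.82, [283, 196], 1628)]
home_mark [(0.65, [283, 193], 3139)]
blue_button_top []
green_button_top [(0.51, [378, 228], 37)]
red_button_top [(0.63, [400, 167], 282), (0.61, [375, 233], 46)]
plyarm [(0.93, [287, 193], 3057)]
control_box [(0.95, [391, 220], 1704)]
wrist [[286.7691709412674, 0.0, 320.29580207588543], [0.0, 286.7691709412674, 200.64254729162178], [0.0, 0.0, 1.0]] [[-0.4387, -0.8513, -0.2878, 0.3483], [-0.8986, 0.4158, 0.1397, 0.525], [0.0007, 0.3199, -0.9474, 0.374], [0.0, 0.0, 0.0, 1.0]]
wrist []
pointer_tip []
home_mark []
blue_button_top []
green_button_top []
red_button_top []
plyarm []
control_box []
```

```bash
python3 - <<'E'
import cv2
a=cv2.imread("pics/scene0.png");b=cv2.imread("pics/top0.png")
cv2.imwrite("pics/s1.png",cv2.resize(a[130:330,120:440],(800,500),interpolation=cv2.INTER_CUBIC))
cv2.imwrite("pics/t1.png",cv2.resize(b[110:290,220:460],(800,600),interpolation=cv2.INTER_CUBIC))
E
```

```text
(no output)
```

View pics/s1.png

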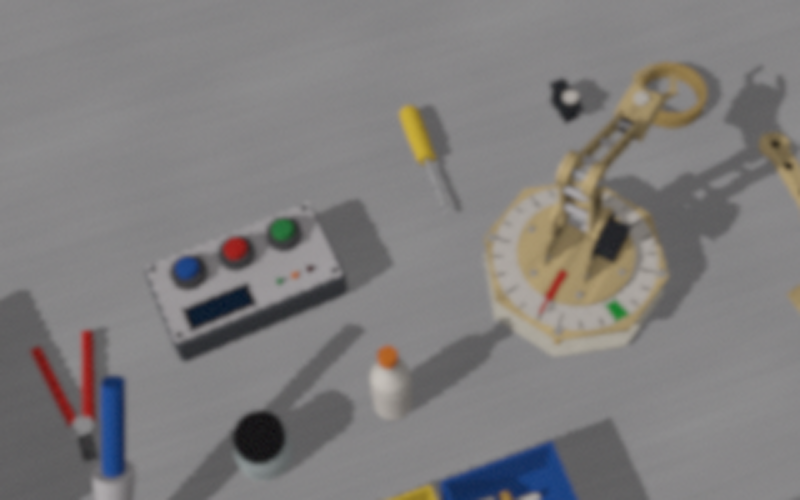

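View pics/t1.png

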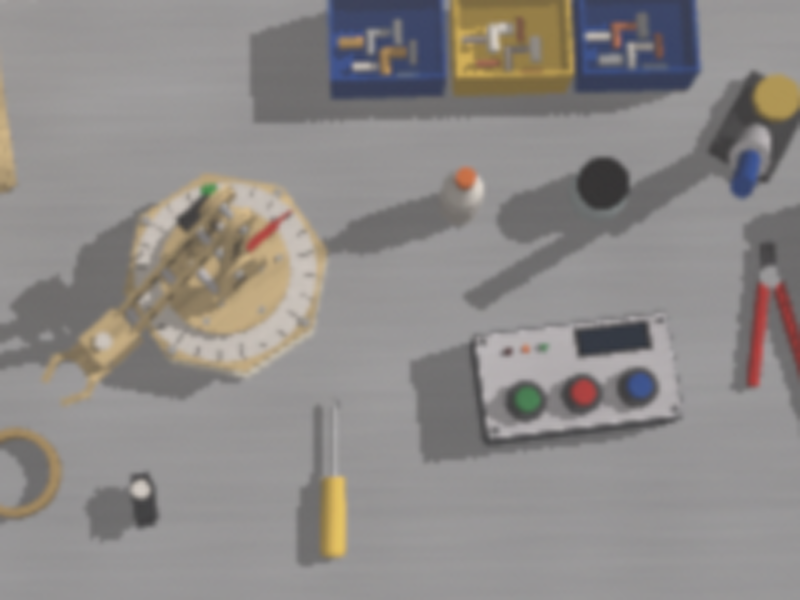

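View pics/top0.png

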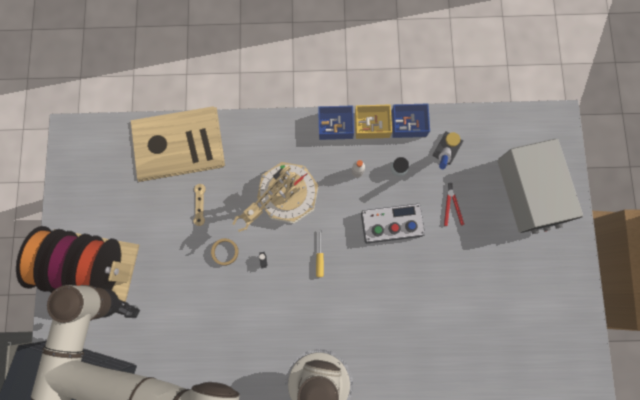

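View pics/scene0.png

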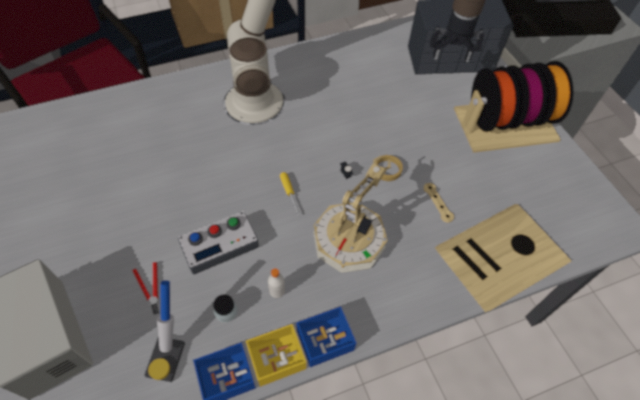

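The scene picture shows the arm's pointer (red) at about (342,243), the green band at (367,254), and the buttons blue/red/green at (195,237), (214,229), (233,222). In the top picture the blue button is at about (411,226), the wrist block at (252,213) and the green band at (282,167). Next I'll refine these by colour and convert them to world coordinates.

```bash
cat > h.py <<'E'
import numpy as np, cv2
def ray(r,px,z):
    K=r["camera_matrix"];T=r["T"]
    d=T[:3,:3]@np.linalg.solve(K,[px[0],px[1],1.0]);o=T[:3,3]
    return o+d*(z-o[2])/d[2]
def proj(r,p):
    T=r["T"];c=T[:3,:3].T@(np.array(p)-T[:3,3]);c=r["camera_matrix"]@c;return c[:2]/c[2]
def blobs(img,roi,lo,hi,mn=6):
    x0,y0,x1,y1=roi;h=cv2.cvtColor(img,cv2.COLOR_RGB2HSV)[y0:y1,x0:x1]
    m=cv2.inRange(h,np.array(lo),np.array(hi))
    n,l,st,c=cv2.connectedComponentsWithStats(m)
    return [(int(st[i,4]),(c[i]+[x0,y0])) for i in range(1,n) if st[i,4]>=mn],m
E
python3 - <<'E'
from plant import viewer
from h import *
np.set_printoptions(precision=4,suppress=True)
R={n:viewer.snapshot(n) for n in("scene","top")}
roi={"scene":(170,140,420,290),"top":(230,150,440,260)}
for n,r in R.items():
    for nm,lo,hi,z in(("blue",(100,130,60),(125,255,255),.072),("green",(45,90,50),(85,255,255),None),("red",(0,150,90),(6,255,255),.067)):
        for a,c in blobs(r["image"],roi[n],lo,hi)[0]:
            print(n,nm,a,c,[ray(r,c,zz) for zz in ((z,) if z else (.056,.072))])
    for q in("control_box","plyarm","wrist"):
        for d in viewer.trace(n,q)[:1]:
            ys,xs=np.nonzero(d["mask"]);print(n,q,xs.min(),xs.max(),ys.min(),ys.max(),d["centre"],ray(r,d["centre"],.172))
E
```

```text
scene blue 66 [194.3939 237.0455] [array([ 0.5092, -0.3179,  0.072 ])]
scene green 62 [232.8871 221.5968] [array([ 0.4883, -0.2058,  0.056 ]), array([ 0.4983, -0.2066,  0.072 ])]
scene green 26 [366.5385 253.8846] [array([0.7129, 0.1055, 0.056 ]), array([0.7198, 0.1005, 0.072 ])]
scene red 57 [213.8772 229.193 ] [array([ 0.5006, -0.2621,  0.067 ])]
scene red 24 [342.  243.5] [array([0.6655, 0.0525, 0.067 ])]
scene control_box 178 258 212 274 [218.8, 246.4] [ 0.6174 -0.2631  0.172 ]
scene plyarm 313 389 156 271 [351.7, 228.5] [0.6846 0.0636 0.172 ]
scene wrist 345 385 163 202 [365.8, 182.8] [0.5674 0.1556 0.172 ]
top blue 25 [411.56 225.08] [array([ 0.5013, -0.3206,  0.072 ])]
top green 6 [282.  166.5] [array([0.7148, 0.1039, 0.056 ]), array([0.7107, 0.1027, 0.072 ])]
top green 29 [377.7241 229.4138] [array([ 0.4918, -0.2108,  0.056 ]), array([ 0.4898, -0.2091,  0.072 ])]
top red 9 [298.1111 180.3333] [array([0.6627, 0.0495, 0.067 ])]
top red 22 [394.6818 227.1364] [array([ 0.4965, -0.2657,  0.067 ])]
top control_box 361 423 204 243 [390.3, 220.7] [ 0.5033 -0.2384  0.172 ]
top plyarm 232 317 162 230 [288.0, 194.6] [0.5939 0.0773 0.172 ]
top wrist 241 289 168 224 [260.0, 207.1] [0.5564 0.1653 0.172 ]
```

```bash
python3 - <<'E'
from plant import viewer
from h import *
np.set_printoptions(precision=4,suppress=True)
for n,c in(("scene",(350.4,234)),("top",(288.1,193))):
    r=viewer.snapshot(n);print(ray(r,c,.054))
    im=r["image"];x0,y0=(300,140) if n=="scene" else (225,150)
    cv2.imwrite(f"pics/c_{n}.png",cv2.resize(im[y0:y0+140 if n=="scene" else y0+90,x0:x0+100],None,fx=(4 if n=="scene" else 6),fy=(4 if n=="scene" else 6),interpolation=cv2.INTER_CUBIC)[:,:,::-1])
    np.savez(f"{n}.npz",image=im,camera_matrix=r["camera_matrix"],T=r["T"])
E
```

```text
[0.6397 0.0895 0.054 ]
[0.6229 0.0845 0.054 ]
```

View pics/c_scene.png

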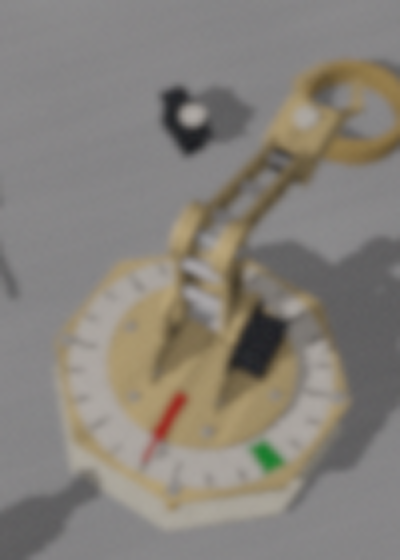

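View pics/c_top.png

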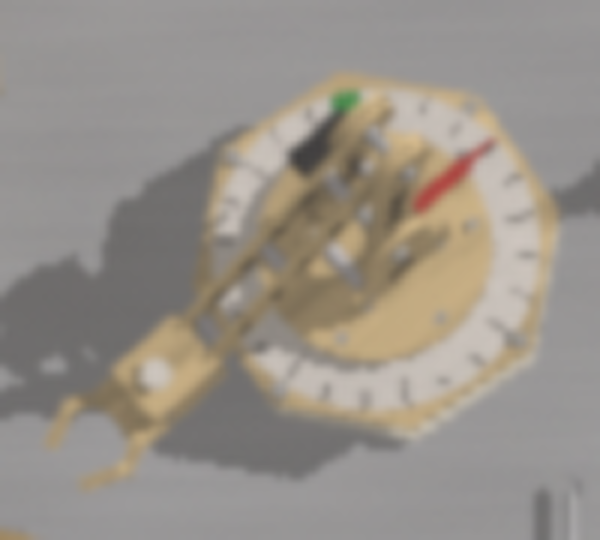

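```bash
python3 - <<'E'
from h import *
from scipy.optimize import least_squares
np.set_printoptions(precision=4,suppress=True)
S,T=[dict(np.load(f"{n}.npz")) for n in("scene","top")]
obs=[(S,(366.5,253.9),'h'),(T,(282.3,166.6),'h'),(S,(335.5,257),'t'),(T,(307,173.8),'t'),(S,(376,169),'w'),(T,(253,212),'w'),(S,(350.8,233.5),'a'),(T,(288.3,192.5),'a')]
def pts(v):
    ax=np.array([v[0],v[1]]);u=lambda a:np.array([np.cos(a),np.sin(a)])
    t=v[3]-v[2]   # clockwise positive
    return dict(h=[*(ax+.088*u(v[3])),.056],t=[*(ax+.088*u(t)),.067],w=[*(ax-v[4]*u(t)),v[5]],a=[*ax,.054])
def f(v):
    p=pts(v);return np.concatenate([proj(r,p[k])-c for r,c,k in obs])
s=least_squares(f,[.63,.087,.8,.3,.135,.188],loss='soft_l1')
v=s.x;print(v,s.fun.reshape(-1,2));p=pts(v);print(p)
for r,c,k in obs:
    if k!='w':print(k,ray(r,c,p[k][2]))
E
```

```text
[0.6301 0.087  1.0481 0.1975 0.1362 0.184 ] [[ 0.1716  1.1991]
 [-0.4284 -0.5469]
 [-1.0779 -2.8954]
 [-0.5266 -1.0537]
 [-2.4542  0.0197]
 [-1.2511 -0.2151]
 [-2.5869 -2.0443]
 [-0.9848 -1.5818]]
{'h': [np.float64(0.716385091985801), np.float64(0.10429640105640156), 0.056], 't': [np.float64(0.6881311583142973), np.float64(0.020883631244417417), 0.067], 'w': [np.float64(0.5402709329286566), np.float64(0.18941504600473275), np.float64(0.18403602404880157)], 'a': [np.float64(0.6300949405471935), np.float64(0.08703344173008176), 0.054]}
h [0.7129 0.1054 0.056 ]
h [0.7144 0.1029 0.056 ]
t [0.6972 0.0203 0.067 ]
t [0.6844 0.0192 0.067 ]
a [0.6386 0.0912 0.054 ]
a [0.6246 0.0838 0.054 ]
```

play_rows:
  moves:
    - [0,0.0265,0.0101,0,0]
    - [0,0.0265,0.0101,0,0]
    - [0,0.0265,0.0101,0,0]
    - [0,0.0265,0.0101,0,0]
    - [0,0.0265,0.0101,0,0]
    - [0,0.0265,0.0101,0,0]
    - [0,0.0265,0.0101,0,0]
    - [0,0.0265,0.0101,0,0]
    - [0,0.0265,0.0101,0,0]
    - [0,0.0265,0.0101,0,0]
    - [0,0.0265,0.0101,0,0]
    - [0,0.0265,0.0101,0,0]
    - [0,0.0265,0.0101,0,0]
    - [0,0.0265,0.0101,0,0]
    - [0,0.0265,0.0101,0,0]
    - [0,0.0265,0.0101,0,0]

```text
clock: 3.45
ee_pos: [0.5854, 0.2285, 0.2314]
ee_rot: [[0.898, -0.44, 0.0], [-0.44, -0.898, 0.0], [0.0, -0.0, -1.0]]
force: [0.1, -0.4, -0.1]
opening: 0.0004
```

```bash
python3 - <<'E'
from plant import viewer
from h import *
w=viewer.snapshot("wrist");cv2.imwrite("pics/w2.png",w["image"][:,:,::-1]);np.savez("wrist.npz",**{k:w[k] for k in("image","camera_matrix","T")})
t=viewer.snapshot("scene");cv2.imwrite("pics/s2.png",cv2.resize(t["image"][100:300,240:480],(720,600))[:,:,::-1])
print(w["T"].round(3))
for n,p in(("wr",(.540,.189,.172)),("ax",(.63,.087,.054)),("home",(.7145,.104,.056)),("tcp",(.5854,.2285,.2314))):print(n,proj(w,p),proj(t,p))
E
```

```text
[[-0.439 -0.851 -0.288  0.659]
 [-0.899  0.416  0.14   0.192]
 [ 0.001  0.32  -0.947  0.374]
 [ 0.     0.     0.     1.   ]]
wr [390.2530974  245.14081244] [372.84114817 171.66463248]
ax [423.7155091   82.91711579] [348.18869375 231.43171306]
home [377.75320886   5.15899839] [366.28463905 254.5497389 ]
tcp [319.48733614 257.00015237] [396.71608976 166.79663517]
```

View pics/w2.png

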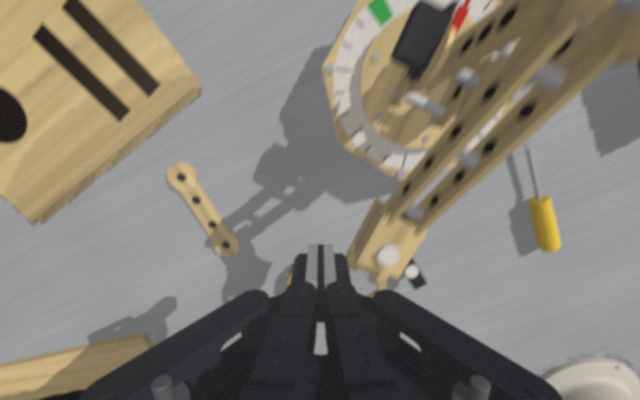

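View pics/s2.png

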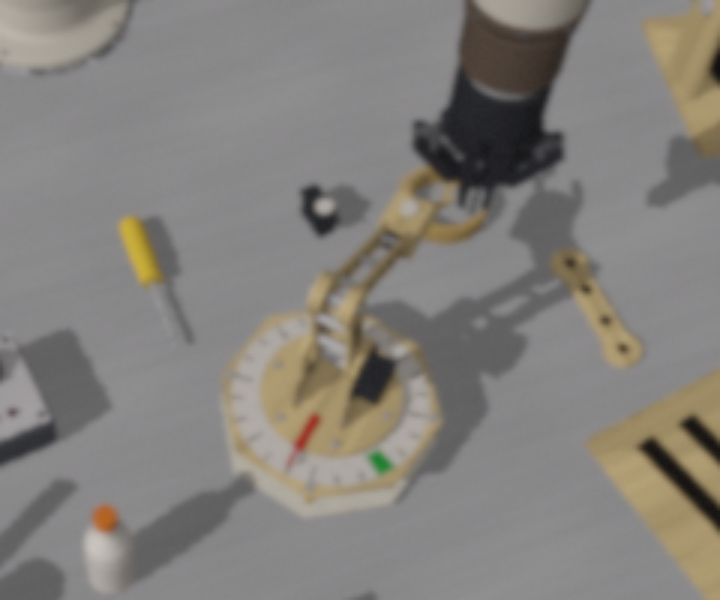

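play_rows:
  moves:
    - [0,0,0,0,0.1]
    - [0,0,0,0,0.1]
    - [0,0,0,0,0.1]
    - [0,0,0,0,0.1]
    - [0,0,0,0.011,0]
    - [0,0,0,0.011,0]
    - [0,0,0,0.011,0]
    - [0,0,0,0.011,0]
    - [0,0,0,0.011,0]
    - [0,0,0,0.011,0]
    - [0,0,0,0,0]

```text
clock: 4.65
ee_pos: [0.5836, 0.2288, 0.1629]
ee_rot: [[0.655, -0.755, -0.004], [-0.755, -0.655, -0.002], [-0.001, 0.004, -1.0]]
force: [-0.4, 0.7, 0.1]
opening: 0.0
```

```bash
python3 - <<'E'
from plant import viewer
from h import *
w=viewer.snapshot("wrist");cv2.imwrite("pics/w3.png",w["image"][:,:,::-1])
t=viewer.snapshot("scene");cv2.imwrite("pics/s3.png",cv2.resize(t["image"][120:200,330:430],(800,640)[:2],interpolation=cv2.INTER_CUBIC)[:600,:,::-1])
E
```

```text
(no output)
```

View pics/w3.png

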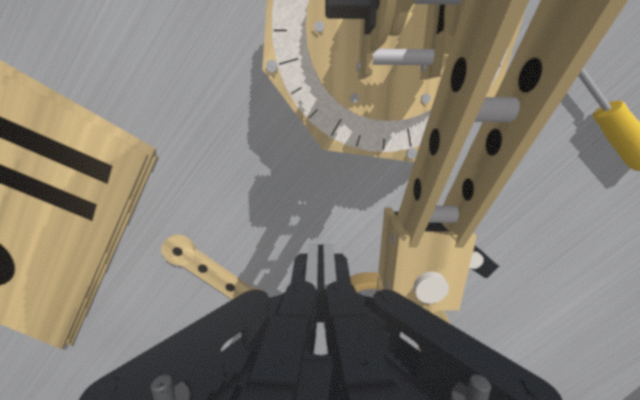

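View pics/s3.png

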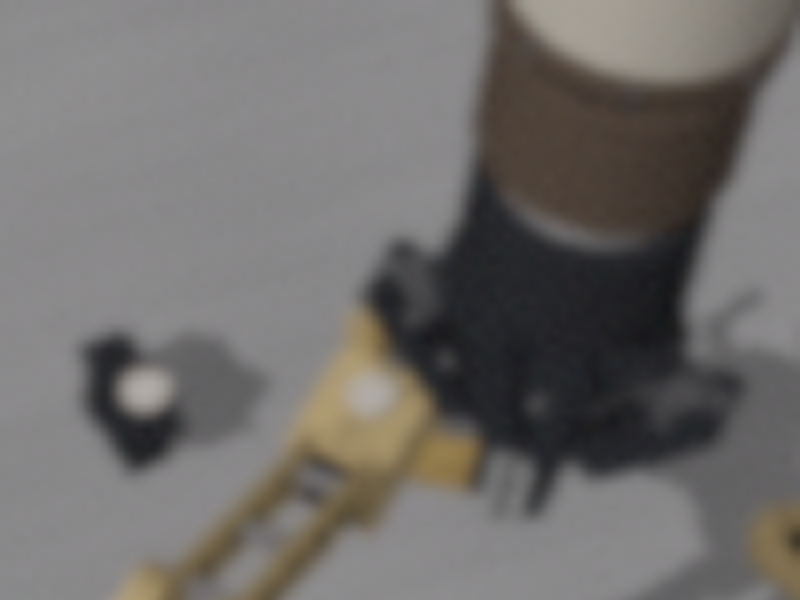

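```bash
python3 - <<'E'
from plant import viewer
from h import *
from scipy.optimize import least_squares
np.set_printoptions(precision=4,suppress=True)
S,T,W=[dict(np.load(f"{n}.npz")) for n in("scene","top","wrist")]
w=viewer.snapshot("wrist")
ob=[(S,(376.2,168.8)),(T,(250.6,212.3)),(W,(388,256)),(w,(431,289))]
s=least_squares(lambda p:np.concatenate([proj(r,p)-c for r,c in ob]),[.54,.19,.19],loss='soft_l1')
print(s.x,s.fun.reshape(-1,2))
for z in(.18,.184,.188,.192):print(z,ray(w,(388,210),z),ray(w,(475,235),z),ray(w,(431,289),z),ray(w,(385,292),z))
E
```

```text
[0.5456 0.1945 0.1944] [[ 0.3648 -1.1739]
 [-0.97   -2.7113]
 [-0.6069  0.6529]
 [ 0.3818 -0.7412]]
0.18 [0.5823 0.1821 0.18  ] [0.5408 0.1633 0.18  ] [0.5336 0.1984 0.18  ] [0.5505 0.2156 0.18  ]
0.184 [0.584  0.1816 0.184 ] [0.5438 0.1634 0.184 ] [0.5369 0.1975 0.184 ] [0.5533 0.2141 0.184 ]
0.188 [0.5858 0.1812 0.188 ] [0.5468 0.1635 0.188 ] [0.5402 0.1965 0.188 ] [0.556  0.2126 0.188 ]
0.192 [0.5875 0.1807 0.192 ] [0.5499 0.1637 0.192 ] [0.5434 0.1955 0.192 ] [0.5587 0.2111 0.192 ]
```

play_rows:
  moves:
    - [0,0.004,0,-0.003,0.03]
    - [0,0.004,0,-0.003,0.03]
    - [0,0,0.003,-0.001,0]
    - [0,0,0.003,0,0]
    - [0,0,0.003,0,0]
    - [0,0,0.003,0,0]
    - [0,0,0.002,0,0]
    - [0,0,0,0,0]

```text
clock: 5.6
ee_pos: [0.5784, 0.2147, 0.1723]
ee_rot: [[0.609, -0.793, -0.0], [-0.793, -0.609, -0.0], [-0.0, 0.0, -1.0]]
force: [0.1, 0.7, 0.4]
opening: 0.0001
```

```bash
python3 - <<'E'
from plant import viewer
from h import *
w=viewer.snapshot("wrist");cv2.imwrite("pics/w4.png",w["image"][:,:,::-1])
E
```

```text
(no output)
```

View pics/w4.png

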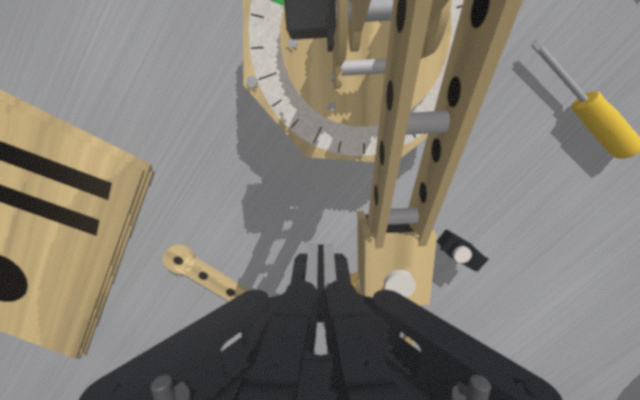

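play_rows:
  moves:
    - [0,0,0.003,0.001,0]
    - [0,0,0.003,0.001,0]
    - [0,0,0.003,0,0]
    - [0,0,0.003,0,0]
    - [0,-0.001,0.0053,0,-0.04]
    - [0,-0.001,0.0053,0,-0.04]
    - [0,-0.001,0.0053,0,-0.04]
    - [0,-0.001,0.0053,0,-0.04]
    - [0,0,0,0,0]

```text
clock: 6.55
ee_pos: [0.5503, 0.1963, 0.1707]
ee_rot: [[0.728, -0.686, 0.0], [-0.686, -0.728, 0.0], [0.0, -0.0, -1.0]]
force: [-0.1, 0.4, 0.2]
opening: -0.0001
```

```bash
python3 - <<'E'
from plant import viewer
from h import *
w=viewer.snapshot("wrist");cv2.imwrite("pics/w5.png",w["image"][:,:,::-1])
t=viewer.snapshot("scene");cv2.imwrite("pics/s5.png",cv2.resize(t["image"][140:290,300:420],(480,600),interpolation=cv2.INTER_CUBIC)[:600,:,::-1])
E
```

```text
(no output)
```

View pics/w5.png

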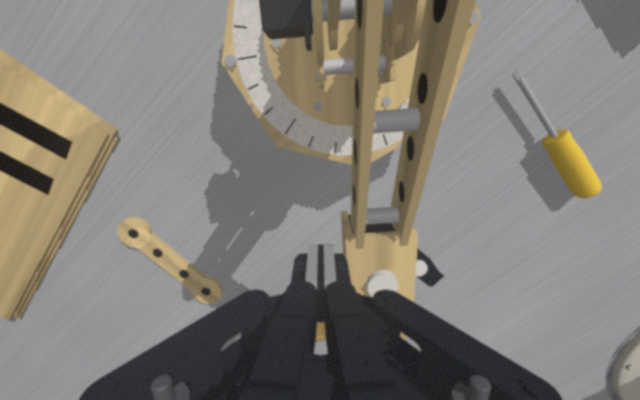

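View pics/s5.png

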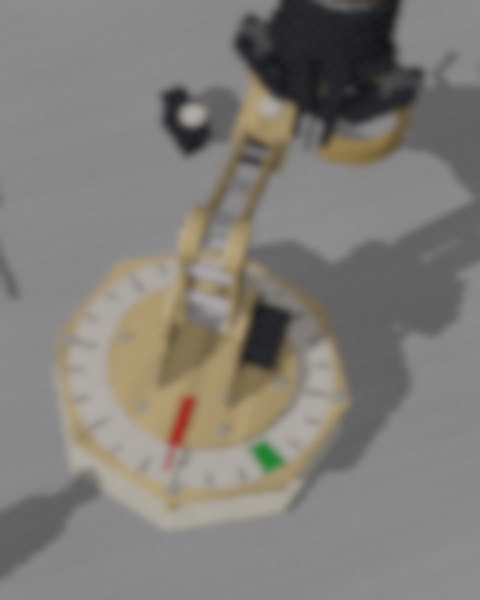

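play_rows:
  moves:
    - [0,-0.001,0.0053,0,-0.04]
    - [0,-0.001,0.0053,0,-0.04]
    - [0,-0.001,0.0053,0,-0.04]
    - [0,-0.001,0.0053,0,-0.04]
    - [0,-0.001,0.0053,0,-0.04]
    - [0,-0.001,0.0053,0,-0.04]
    - [0,-0.001,0.0053,0,-0.04]
    - [0,-0.001,0.0053,0,-0.04]
    - [0,0,0,0,0]

```text
clock: 7.55
ee_pos: [0.5197, 0.1666, 0.1705]
ee_rot: [[0.906, -0.423, 0.0], [-0.423, -0.906, 0.0], [0.0, -0.0, -1.0]]
force: [0.5, 0.2, 0.3]
opening: -0.0
```

```bash
cat > look.py <<'E'
import sys
from plant import viewer
from h import *
k=sys.argv[1]
w=viewer.snapshot("wrist");t=viewer.snapshot("scene")
cv2.imwrite(f"pics/w{k}.png",cv2.resize(w["image"],(400,250))[:,:,::-1])
c=cv2.resize(t["image"][140:290,300:420],(480,600),interpolation=cv2.INTER_CUBIC)[:,:,::-1]
b=np.zeros((600,800,3),np.uint8);b[:,:480]=c;b[:200,480:]=cv2.resize(w["image"],(320,200))[:,:,::-1]
cv2.imwrite(f"pics/l{k}.png",b)
ax=np.array([.6345,.0885])
h=np.arctan2(*(np.array([.7129,.1055])-ax)[::-1])
for a,c in blobs(t["image"],(310,225,400,275),(0,140,90),(8,255,255))[0]:
    p=ray(t,c,.067)[:2];print("red",a,c,p,"angle from home cw",h-np.arctan2(*(p-ax)[::-1]))
E
python3 look.py 6
```

```text
red 34 [351.  245.5] [0.67966675 0.0729808 ] angle from home cw 0.5444911592176341
```

View pics/l6.png

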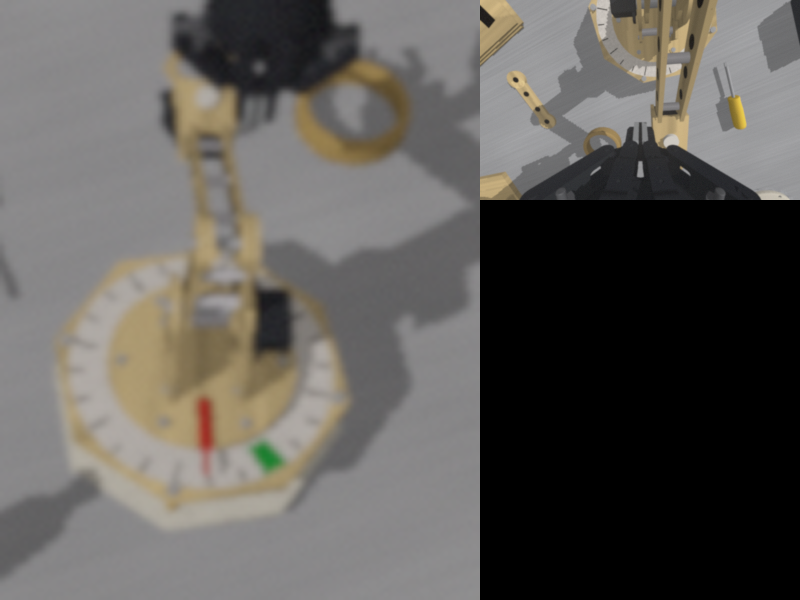

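play_rows:
  moves:
    - [0,-0.001,0.0053,0,-0.04]
    - [0,-0.001,0.0053,0,-0.04]
    - [0,-0.001,0.0053,0,-0.04]
    - [0,-0.001,0.0053,0,-0.04]
    - [0,-0.001,0.0053,0,-0.04]
    - [0,-0.001,0.0053,0,-0.04]
    - [0,-0.001,0.0053,0,-0.04]
    - [0,0,0,0,0]

```text
clock: 8.45
ee_pos: [0.5016, 0.1337, 0.1704]
ee_rot: [[0.988, -0.156, -0.0], [-0.156, -0.988, 0.0], [-0.0, 0.0, -1.0]]
force: [0.3, 0.2, -0.3]
opening: -0.0001
```

```bash
python3 look.py 7
```

```text
red 35 [355.68571429 244.71428571] [0.6818947  0.08588323] angle from home cw 0.2686873955631496
```

View pics/l7.png

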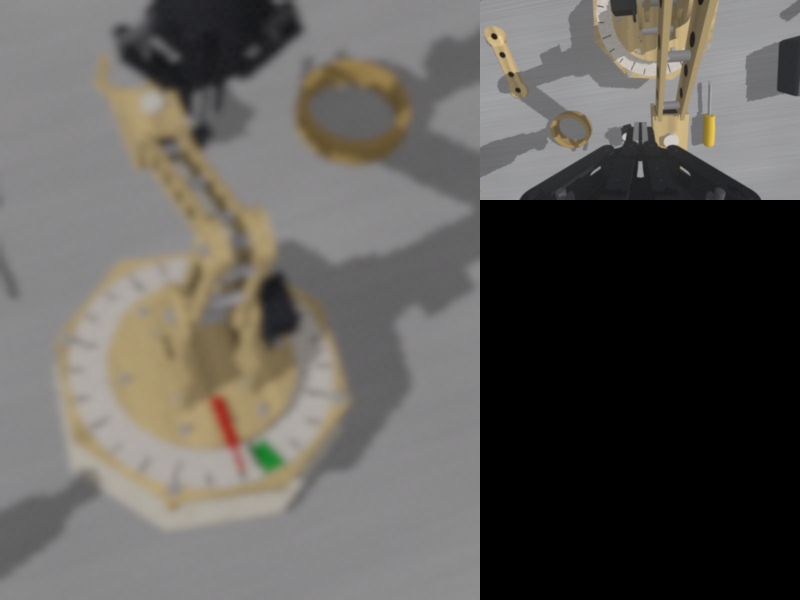

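play_rows:
  moves:
    - [0,-0.001,0.0053,0,-0.04]
    - [0,-0.001,0.0053,0,-0.04]
    - [0,-0.001,0.0053,0,-0.04]
    - [0,-0.0007,0.004,0,-0.03]
    - [0,-0.0007,0.004,0,-0.03]
    - [0,0,0,0,0]

```text
clock: 9.15
ee_pos: [0.4953, 0.1104, 0.1703]
ee_rot: [[1.0, 0.023, -0.0], [0.023, -1.0, -0.0], [-0.0, 0.0, -1.0]]
force: [-0.1, 0.3, 0.4]
opening: -0.0
```

```bash
python3 look.py 8
```

```text
red 37 [358.59459459 243.64864865] [0.68164838 0.09462877] angle from home cw 0.08426697319792481
```

View pics/l8.png

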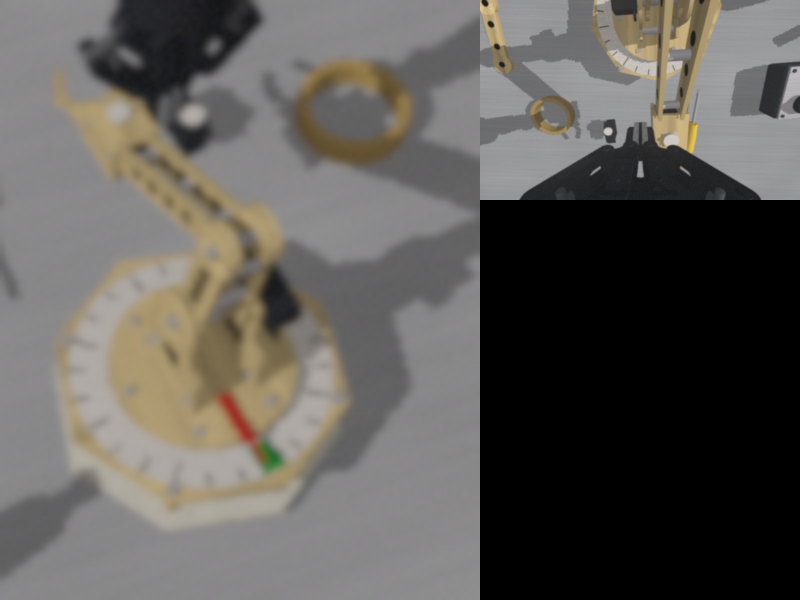

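```bash
python3 - <<'E'
from plant import viewer
from h import *
t=viewer.snapshot("scene");m=ray(t,(366.5,253.9),.056)
ax=np.array([.632,.088]);d=(m[:2]-ax)/np.linalg.norm(m[:2]-ax);print(np.linalg.norm(m[:2]-ax))
n=np.array([d[1],-d[0]])
for a in(0,.1,-.1,.2):
  for r,z in((.088,.067),(.075,.067),(.05,.067),(.088,.056)):
    q=m[:2]+ (r-.088)*d -0 ; 
    ctr=m[:2]-.088*d; p=ctr+r*(np.cos(a)*d+np.sin(a)*n)
    print(a,r,z,((proj(t,[*p,z])-[300,140])*4).round(0))
w=viewer.snapshot("wrist");cv2.imwrite("pics/w9.png",w["image"][:,:,::-1])
c=cv2.resize(t["image"][225:270,335:385],(800,720),interpolation=cv2.INTER_CUBIC)[:600,:,::-1];cv2.imwrite("pics/s9.png",c)
E
```

```text
0.08274724724209094
0 0.088 0.067 [268. 448.]
0 0.075 0.067 [256. 434.]
0 0.05 0.067 [235. 406.]
0 0.088 0.056 [266. 456.]
0.1 0.088 0.067 [257. 454.]
0.1 0.075 0.067 [247. 439.]
0.1 0.05 0.067 [228. 409.]
0.1 0.088 0.056 [255. 461.]
-0.1 0.088 0.067 [278. 441.]
-0.1 0.075 0.067 [265. 428.]
-0.1 0.05 0.067 [240. 402.]
-0.1 0.088 0.056 [276. 449.]
0.2 0.088 0.067 [245. 459.]
0.2 0.075 0.067 [237. 443.]
0.2 0.05 0.067 [222. 412.]
0.2 0.088 0.056 [244. 466.]
```

View pics/s9.png

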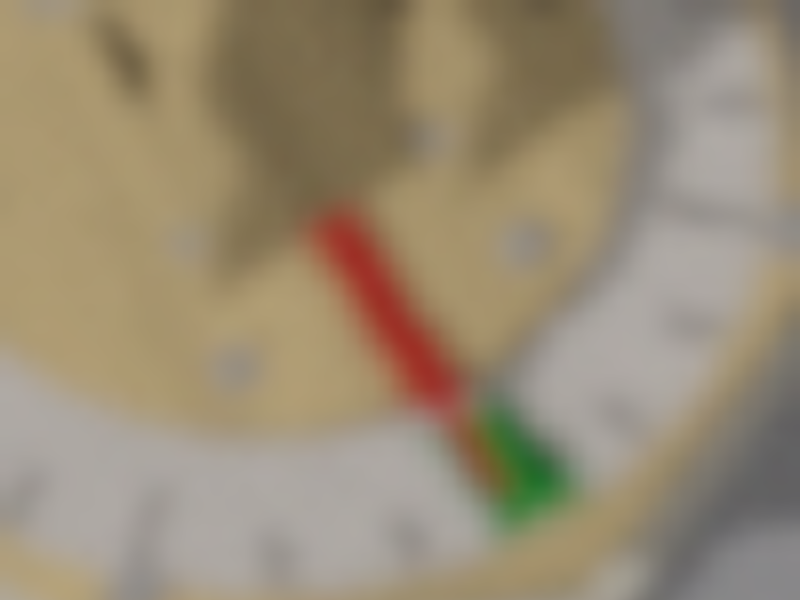

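play_rows:
  moves:
    - [0,-0.0005,0.003,0,-0.022]
    - [0,-0.0005,0.003,0,-0.022]
    - [0,-0.0005,0.003,0,-0.022]
    - [0,0,0,0,0]

```text
clock: 9.75
ee_pos: [0.494, 0.1009, 0.1703]
ee_rot: [[0.996, 0.09, -0.0], [0.09, -0.996, -0.0], [-0.0, 0.0, -1.0]]
force: [0.2, 0.4, 0.2]
opening: 0.0001
```

```bash
python3 look.py 10; python3 - <<'E'
from plant import viewer
from h import *
t=viewer.snapshot("scene")
c=cv2.resize(t["image"][225:270,335:385],(800,720),interpolation=cv2.INTER_CUBIC)[:600,:,::-1];cv2.imwrite("pics/s10.png",c)
E
```

```text
red 39 [359.92307692 243.53846154] [0.68259992 0.09815904] angle from home cw 0.015354870661337311
```

View pics/s10.png

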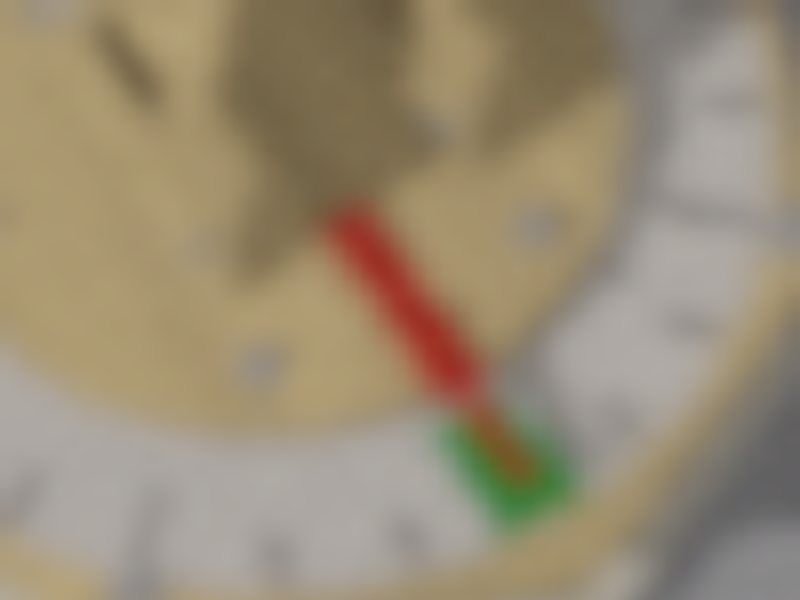

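play_rows:
  moves:
    - [0,0,-0.005,0,0]
    - [0,0,-0.01,0,0]
    - [0,0,-0.015,0,0]
    - [0,0,-0.015,0,0]
    - [0,0,0,-0.03,0]
    - [0,0,0,-0.035,0]
    - [0,0,0,-0.035,0]
    - [0,0,0,-0.03,0]

```text
clock: 10.7
ee_pos: [0.4901, 0.1475, 0.3023]
ee_rot: [[0.996, 0.092, 0.001], [0.092, -0.996, 0.001], [0.001, -0.001, -1.0]]
force: [1.9, 1.4, 0.5]
opening: -0.0003
```

play_rows:
  moves:
    - [0,-0.002,0.033,0,0]
    - [0,-0.002,0.033,0,0]
    - [0,-0.002,0.033,0,0]
    - [0,-0.002,0.033,0,0]
    - [0,-0.002,0.033,0,0]
    - [0,-0.002,0.033,0,0]
    - [0,-0.002,0.033,0,0]
    - [0,-0.002,0.033,0,0]
    - [0,-0.002,0.033,0,0]
    - [0,-0.002,0.033,0,0]
    - [0,-0.002,0.033,0,0]
    - [0,-0.002,0.033,0,0]
    - [0,-0.002,0.033,0,0]
    - [0,-0.001,0.032,0,0]
    - [0,0,0,0.04,0]
    - [0,0,0,0.04,0]
    - [0,0,0,0.04,0]
    - [0,0,0,0,0]

```text
clock: 12.5
ee_pos: [0.5018, -0.3129, 0.1741]
ee_rot: [[0.996, 0.09, -0.012], [0.09, -0.996, 0.006], [-0.012, -0.007, -1.0]]
force: [0.2, 0.3, -0.2]
opening: -0.0002
```

```bash
python3 look.py 11;python3 - <<'E'
from plant import viewer,telemetry
from h import *
w=viewer.snapshot("wrist");cv2.imwrite("pics/w11.png",w["image"][:,:,::-1])
print(proj(w,(.505,-.319,.072)),proj(w,telemetry.sense()["ee_pos"]))
for a,c in blobs(w["image"],(0,0,640,400),(100,130,60),(125,255,255),20)[0]:print(a,c,ray(w,c,.072))
E
```

```text
red 38 [359.89473684 243.42105263] [0.68224118 0.09823386] angle from home cw 0.01239986062686943
[324.12866304 198.14579024] [321.19665429 257.08023835]
480 [323.76875    200.51458333] [ 0.50267078 -0.31889355  0.072     ]
```

View pics/w11.png

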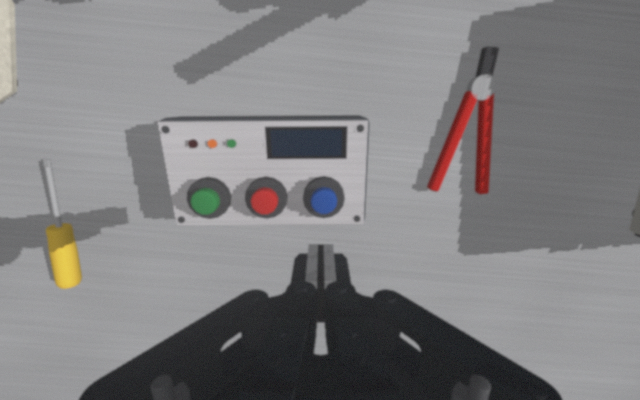

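View pics/l11.png

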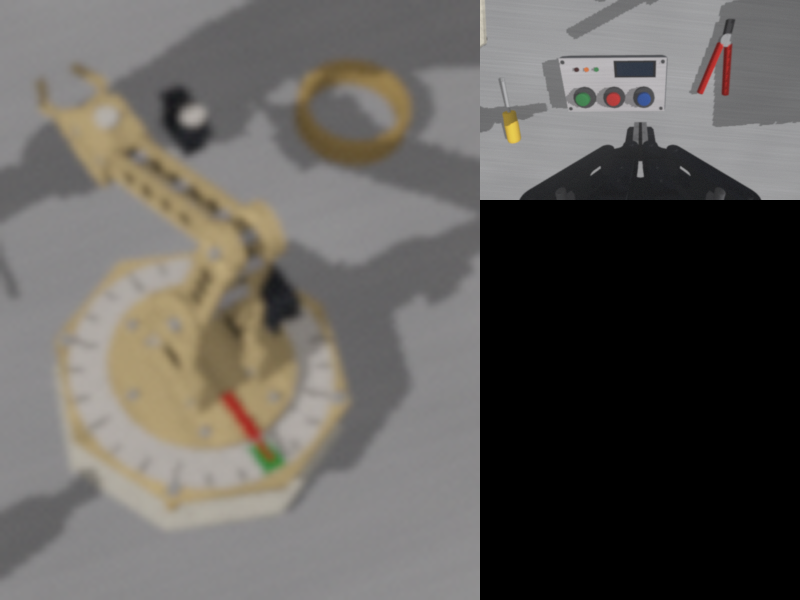

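play_rows:
  moves:
    - [0,0.001,0.006,0,0]
    - [0,0,0,0.03,0]
    - [0,0,0,0.03,0]
    - [0,0,0,0.02,0]
    - [0,0,0,0.01,0]
    - [0,0,0,0.003,0]
    - [0,0,0,0,0]
    - [0,0,0,0,0]

```text
clock: 13.45
ee_pos: [0.5073, -0.3218, 0.089]
ee_rot: [[0.996, 0.09, 0.003], [0.09, -0.996, -0.001], [0.003, 0.002, -1.0]]
force: [-0.0, -0.7, 0.3]
opening: 0.0003
```

```bash
python3 - <<'E'
from plant import viewer,telemetry
from h import *
w=viewer.snapshot("wrist");t=viewer.snapshot("scene")
b=np.zeros((600,800,3),np.uint8);b[:400,:640]=w["image"][:,:,::-1]
cv2.imwrite("pics/w12.png",b[:400,:640]);cv2.imwrite("pics/s12.png",cv2.resize(t["image"][190:280,165:265],(650,585))[:,:,::-1])
print(telemetry.sense()["ee_pos"])
E
```

```text
[ 0.50703409 -0.3216221   0.08867485]
```

View pics/w12.png

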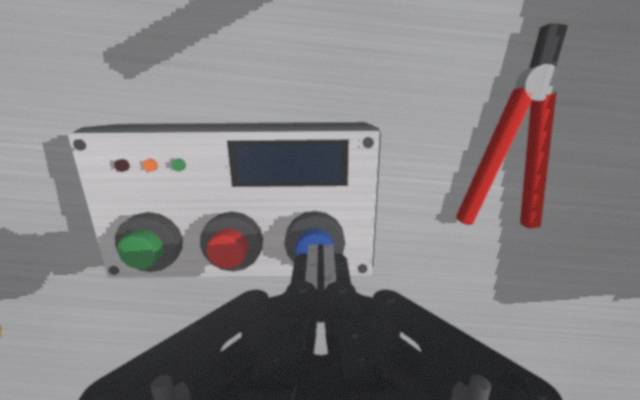

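View pics/s12.png

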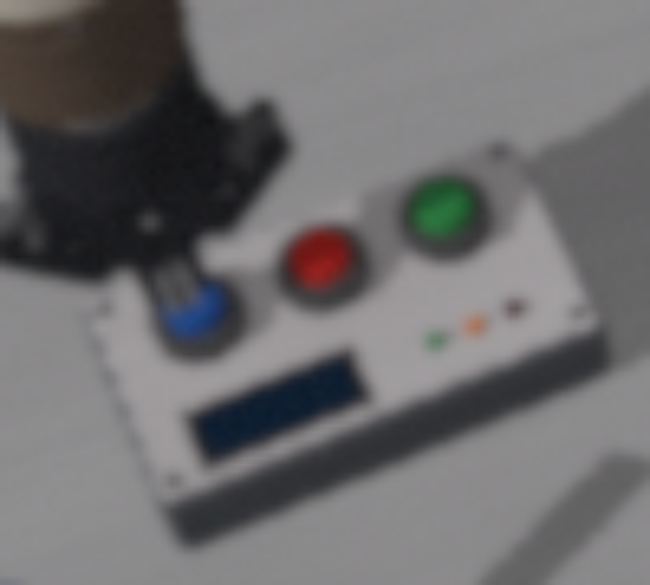

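```bash
python3 - <<'E'
from plant import viewer,telemetry
from h import *
w=viewer.snapshot("wrist")
for z in(.072,.07):print(ray(w,(315,246),z),ray(w,(229,246),z),ray(w,(140,246),z))
p=telemetry.sense()["ee_pos"];print(p)
for q in((p[0],p[1],.072),p):print(proj(w,q))
for nm,lo,hi in(("red",(0,150,60),(6,255,255)),("green",(50,90,40),(85,255,255)),("blue",(100,130,60),(125,255,255))):
  for a,c in blobs(w["image"],(100,200,380,300),lo,hi,50)[0]:print(nm,a,c,ray(w,c,.072))
E
```

```text
[ 0.50486216 -0.3185609   0.072     ] [ 0.50003485 -0.26552057  0.072     ] [ 0.49504745 -0.21072116  0.072     ]
[ 0.50382015 -0.31862067  0.07      ] [ 0.49893234 -0.26491554  0.07      ] [ 0.49388243 -0.20942928  0.07      ]
[ 0.50683519 -0.32153768  0.08843039]
[320.07411623 243.53770948]
[320.12409053 256.94793267]
red 975 [226.09846154 248.39487179] [ 0.4982063 -0.2637125  0.072    ]
green 1269 [139.8392435 248.3286052] [ 0.49340625 -0.21044969  0.072     ]
blue 486 [312.72016461 239.89506173] [ 0.5089033 -0.3168042  0.072    ]
```

play_rows:
  moves:
    - [0,-0.002,-0.003,0,0]
    - [0,0,0,0.005,0]
    - [0,0,0,0.005,0]
    - [0,0,0,0.002,0]
    - [0,0,0,0,0]
    - [0,0,0,0,0]

```text
clock: 14.2
ee_pos: [0.504, -0.3186, 0.0751]
ee_rot: [[0.996, 0.09, -0.0], [0.09, -0.996, -0.0], [-0.0, -0.0, -1.0]]
force: [0.9, 0.3, 0.3]
opening: -0.0004
```

play_rows:
  moves:
    - [0,0,0,0.002,0]
    - [0,0,0,0.001,0]
    - [0,0,0,0.001,0]
    - [0,0,0,0.001,0]
    - [0,0,0,0,0]
    - [0,0,0,0,0]

```text
clock: 14.8
ee_pos: [0.504, -0.3185, 0.0705]
ee_rot: [[0.996, 0.09, 0.0], [0.09, -0.996, -0.0], [0.0, 0.0, -1.0]]
force: [-0.5, 0.7, 3.3]
opening: -0.0
```

play_rows:
  moves:
    - [0,0,0,0.001,0]
    - [0,0,0,0.001,0]
    - [0,0,0,0,0]
    - [0,0,0,0,0]

```text
clock: 15.2
ee_pos: [0.504, -0.3185, 0.0684]
ee_rot: [[0.996, 0.09, 0.0], [0.09, -0.996, -0.0], [0.0, 0.0, -1.0]]
force: [-0.7, 0.8, 3.5]
opening: -0.0003
```

play_rows:
  moves:
    - [0,0,0,0.001,0]
    - [0,0,0,0,0]
    - [0,0,0,0,0]

```text
clock: 15.5
ee_pos: [0.504, -0.3185, 0.0674]
ee_rot: [[0.996, 0.09, 0.0], [0.09, -0.996, -0.0], [0.0, 0.0, -1.0]]
force: [-1.7, 1.5, 4.1]
opening: -0.0004
```

play_rows:
  moves:
    - [0,0,0,0.001,0]
    - [0,0,0,0,0]
    - [0,0,0,0,0]

```text
clock: 15.8
ee_pos: [0.504, -0.3185, 0.0664]
ee_rot: [[0.996, 0.09, 0.0], [0.09, -0.996, -0.0], [0.0, 0.0, -1.0]]
force: [-1.5, 0.3, 4.7]
opening: -0.0001
```

play_rows:
  moves:
    - [0,0,0,0.0005,0]
    - [0,0,0,0,0]
    - [0,0,0,0,0]

```text
clock: 16.1
ee_pos: [0.504, -0.3186, 0.0661]
ee_rot: [[0.996, 0.09, 0.0], [0.09, -0.996, -0.0], [0.0, 0.0, -1.0]]
force: [-2.2, 2.0, 5.8]
opening: 0.0001
```

play_rows:
  moves:
    - [0,0,0,0.0005,0]
    - [0,0,0,0,0]
    - [0,0,0,0,0]

```text
clock: 16.4
ee_pos: [0.504, -0.3186, 0.0661]
ee_rot: [[0.996, 0.09, 0.0], [0.09, -0.996, -0.0], [0.0, 0.0, -1.0]]
force: [-2.3, 2.3, 8.7]
opening: -0.0001
```

Hard stop reached: z stays at 0.0661 while the force rises to 8.7 N. Now I'll withdraw.

play_rows:
  moves:
    - [0,0,0,-0.002,0]
    - [0,0,0,-0.004,0]
    - [0,0,0,-0.01,0]
    - [0,0,0,-0.03,0]
    - [0,0,0,-0.04,0]
    - [0,0,0,-0.04,0]
    - [0,-0.03,0,-0.02,0]
    - [0,-0.03,0,0,0]
    - [0,0,0,0,0]
    - [0,0,0,0,0]

```text
clock: 17.4
ee_pos: [0.4439, -0.324, 0.2117]
ee_rot: [[0.996, 0.089, 0.001], [0.089, -0.996, -0.0], [0.001, 0.0, -1.0]]
force: [0.3, 0.1, -0.1]
opening: 0.0002
```

```bash
python3 look.py 20;python3 - <<'E'
from plant import viewer,telemetry
from h import *
w=viewer.snapshot("wrist");t=viewer.snapshot("scene")
cv2.imwrite("pics/w20.png",w["image"][:,:,::-1]);cv2.imwrite("pics/s20.png",t["image"][:,:,::-1])
E
```

```text
red 39 [359.82051282 243.38461538] [0.68206762 0.09808995] angle from home cw 0.014591117936967657
```

View pics/w20.png

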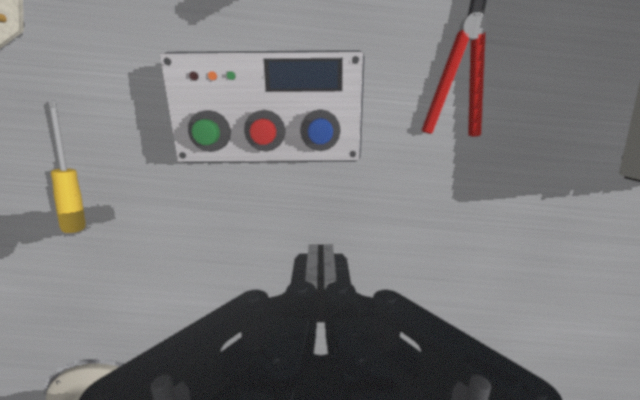

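View pics/s20.png

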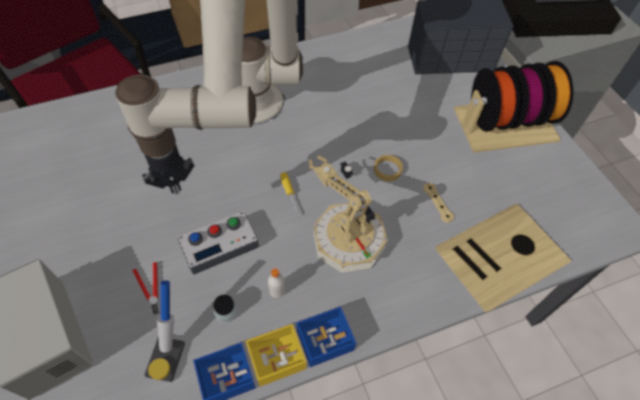

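View pics/l20.png

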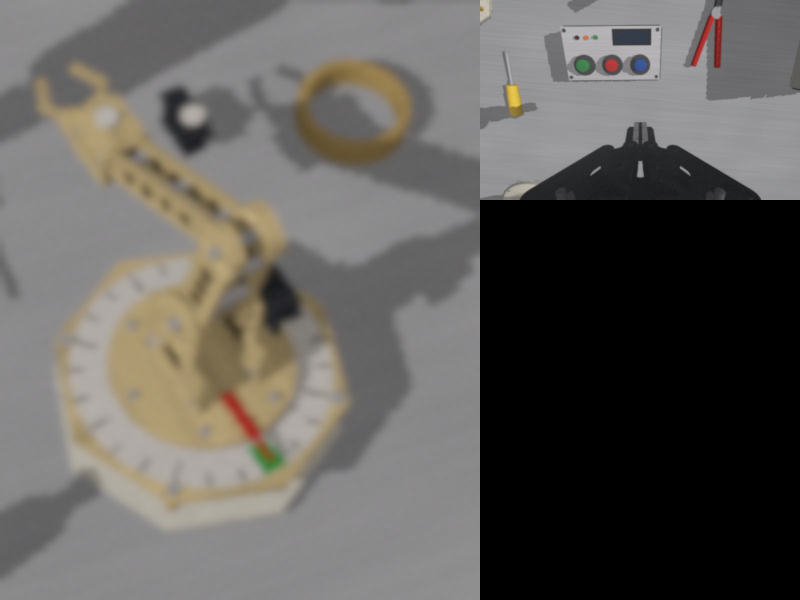

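The pointer tip lies in the green band at about (267,456) in the crop. All three buttons look equally up in the wrist picture, at (206,131), (263,131) and (321,131). The loose things have not visibly moved and the fingers touch nothing, so I'm handing in.

```bash
python3 -c "
from plant import env
print(env.close_job())"
```

```text
the job is handed in; nothing more can be done
None
```

The plywood arm is homed, the blue button was pressed all the way in and released, and the job is handed in at about 17.5 s; it gave no verdict.

- **Homing:** I pushed the wrist block sideways with the shut fingertips until the pointer was in the green band. My last estimate was about 0.01–0.02 rad from its middle, against the 0.10 allowed. That is consistent across several pictures before and after the press. The readings between pushes stayed within the sensor's noise (under 1 N), and the shoulder and elbow looked unbent, though I only judged those by eye.
- **Button:** I pressed down in small steps to the hard stop. The fingertips stopped moving at z = 0.0661 m while the force rose to 8.7 N, under the 25 N limit. After withdrawing, all three buttons looked equally up.
- **Surroundings:** No loose thing looked moved, and the gripper hangs free at 0.21 m.
- **Disagreements:**
  - My first estimates of the arm's turning axis differed by up to about 15 mm between the two cameras. I finished the homing by looking at the pointer against the band.
  - The button's height came out 1–2 mm above the nominal value, so I pressed by force rather than by height.
  - Sideways force on the button rose to about 2 N each way.

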